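# Set the ice carvings on their own light bases

## Robot

A 6-joint arm with a two-finger parallel gripper is mounted at the origin on the work surface. World frame = base frame: x ahead of the robot, y to its left, z up, the work surface at z = 0. Lengths are in mm, angles in rad, forces in N, time in s.
With the tool pointing down it reaches from about 350 to 775 mm from the base axis. Payload 7.3 kg.
Tool frame: the origin (TCP) lies midway between the tips of the shut fingers; the grasp point (between the pads) lies 19 mm behind it; z points along the fingers, y is the line along which they close (so a half turn about z gives the same grasp; the last joint's range is limited). The gripper opens to 92 mm and grips with 3 to 60 N. Pads are 19 mm wide; open, the fingers measure 130 mm over their backs; the gripper's body (75 mm by 190 mm) begins 47 mm behind the grasp point.
Start: joints at [1.174, 0.342, 1.524, -0, 1.275, -0.146], TCP at [130.278, 508.599, 226.741] pointing down, gripper open.
Joint ranges: [-2.53, 2.53], [-0.77, 2.02], [0.04, 2.7], [-1, 4.14], [0.28, 2.66], [-3.11, 3.11]. Speed limits (rad/s): [2.57, 2.57, 3.14, 3.14, 3.14, 3.14].

## Interface

Orientations are given as [roll, pitch, yaw] about the fixed x, y, z axes, in that order (R = Rz(yaw) Ry(pitch) Rx(roll)).
In Python, from plant import bot gives the robot as it stands.
- The arm moves only by the tool jog_arm, never from a script. Its arguments are lists of equal length, an entry for each row: "dp": the shift along the tool's x, y, z in m, a list of three; "twist": the turn about the tool's z in degrees. A call has 1 to 10 rows; each row shifts and turns the commanded pose from where the row before left it, along the tool's axes as they then stand; what a row does not reach is not made up. A row lasts 1/8 s, in which the tool goes at most 62.5 mm and 10.7 degrees, less where a joint would pass 70% of its speed; a pose out of reach is approached as far as the arm can. A call is refused whole if a number of a shift passes 0.0625 or a number of a turn 10.7, either way. A call with a gripper value outside its range is refused whole. "jaw" is the finger opening in m, from 0 to 0.0918, set as the call begins (left out, the last holds). The fingers move at their own pace and stop on an object; the grip force is fixed at half the most. Time passes only in rows, so rows that do not move let the fingers close. It gives the time, the measured TCP pose, the force, the opening and the grip force at its end, in the units of the state.
- bot.get_obs(): the state, without advancing time (a new reading comes with each control period).
- bot.capture(name): name is "scene" or "top" or "wrist"; returns the picture (480x640x3 uint8, blue, green, red); there is no depth.
- bot.camera_params(name): a dict with "fx", "fy", "cx", "cy" (pixels), "R" (3x3) and "t" (3): a world point X has camera coordinates R X + t. Camera axes: x right, y down, z forward; pixel columns grow to the right and rows downward; lengths in mm; the calibration is good to about 2 mm. A picture is of the moment at which its call begins: read the wrist's pose just before it. camera_params takes no time and is no camera call; for the wrist camera it gives the pose at the moment of the call.
- bot.close_job(): hands the job in; it is judged then, once.
Trained networks look in the newest picture that a camera, given by its name, has taken for a name from the list of things; names that differ only in an ending like _2 or _b are one class to them, and where a whole thing is asked for, a point or a joint stands for the part that bears it (a point fixed in the world has none). Each returns a list of dicts, best first, with "confidence" (0 to 1); they miss things now and then, are a little off and sometimes report something else, mostly with a low value. They report only what shows in the picture. A call takes as long as a camera call. They do not tell look-alikes from the thing itself.
- bot.find_in(camera, label): "bbox" ([centre column, centre row, width, height] in pixels, round what is visible of it).
- bot.masks_of(camera, label): "pixels" (480x640 bool, what is visible of it) and "bbox" ([centre column, centre row, width, height] in pixels, round what is visible of it).
The state is a dict: "time": time; "joint_positions": joint angles; "dq": joint speeds; "tau": joint torques, N m; "tool_pos": TCP position; "tcp_rot": TCP orientation; "contact_force": force on the tool from outside, world axes, zero at the start; "moment": the same for the moment, N m; "grip_width": finger opening in mm; "finger_force": force on a finger pad.
Only numpy, scipy, OpenCV 4.12 (cv2) and the standard library are available. Lean on these libraries where they do the work, as an engineer would, in place of code of your own. Each camera call takes 0.05 s, during which the arm holds its last target. There are 200 camera calls.

## Task

The three small ice carvings were put down on the wrong light bases: set each one on the base whose lit window has the shape of its foot (round on round, square on square, the heart on the oblong one), standing centred on the window, with the square one and the heart turned square to theirs. The empty foam pad is free for parking a carving on the way. Keep the carvings upright all the time, set them down gently, and leave the chisel, the brush and the try square lying where they are.

Things in the scene. Friction and masses are not known exactly. Their poses are not given: they have to be found in the camera images.
- round_ice_center (a point): Round ice carving, 96 mm tall, clear pale ice, loose, about 0.2 kg: round foot 68 mm across and 12 mm high, straight round shaft 52 mm across from 15 to 64 mm above its underside, then a cone up to a small knob 32 mm across. The point is on its axis, half-way up (48 mm above its underside); z points up.
- square_ice_center (a point): Square ice carving (an obelisk), 96 mm tall, clear pale ice, loose, about 0.22 kg: square foot 66 x 66 mm, 14 mm high, straight square shaft 50 x 50 mm from 14 to 64 mm above its underside, then a pyramid to the point. The point given is on its axis, half-way up (48 mm above its underside); x and y are square to its sides, z points up.
- heart_ice_center (a point): Heart-shaped ice carving standing on edge, 96 mm tall, clear pale ice, loose, about 0.22 kg: oblong foot 98 mm (along its x) by 54 mm (along its y), 14 mm high; the heart above it is 96 mm wide along x and 38 mm thick along y with flat parallel faces. At half height it is about 77 mm wide along x. The point is in the middle, half-way up (48 mm above its underside); z points up. It looks the same after a half turn.
- round_base_top (a point): Round light base: black round housing 136 mm across with a drip rim 6 mm wide standing 5 mm above its top, and a round white window 72 mm across, flush in the middle of the top; its origin is the centre of the window, on the level top of the base 40 mm above the table; its z axis points up. Fixed to the table.
- square_base_top (a point): Square light base: black housing 124 x 124 mm with a drip rim 6 mm wide standing 5 mm above its top, and a square white window 72 x 72 mm, flush in the middle of the top; x and y run along its sides; its origin is the centre of the window, on the level top of the base 40 mm above the table; its z axis points up. Fixed to the table.
- long_base_top (a point): Oblong light base: black housing 150 mm (along its x) by 106 mm (along its y) with a drip rim 6 mm wide standing 5 mm above its top, and an oblong white window 104 mm (along x) by 60 mm (along y), flush in the middle of the top; its origin is the centre of the window, on the level top of the base 40 mm above the table; its z axis points up. Fixed to the table.
- foam_pad_top (a point): Grey rigid foam pad, 130 x 130 mm, empty at the start; a free place for parking a carving. The point is the centre of its flat top, 40 mm above the table; z points up. Fixed to the table.
- chisel_mid (a point): Bystander: ice chisel lying flat, loose, 195 mm long (along its x), wooden handle 29 mm thick, flat steel blade 36 mm wide. The point is near its middle, 14.5 mm up.
- snow_brush_mid (a point): Bystander: small bench brush lying bristles down, loose, 168 mm long (along its x), 34 mm wide, 28 mm high, light wood with black bristles. The point is at its middle, 14 mm up.
- try_square_mid (a point): Bystander: try square lying flat, loose: dark wooden stock 105 x 20 x 16 mm along its y, steel blade 125 mm along its x. The point is near its middle, 8 mm up.
There are look-alikes about, which are no part of the job. Leave any yellow look-alike of the part that bears square_base_top alone.

How it is judged:
By the outcome, as a careful person would: the job done as asked, in the order asked, and still so for the second after the job is handed in, with the robot touching nothing.
It also fails if it takes over 117 s, if anything falls off the work surface, if the arm or the gripper's body presses on something with over 40 N, if the wrist force passes 120 N, or if a joint passes its speed limit or range.

## Working session

There is one attempt and no reset: what is moved stays moved. The work goes in short steps, Python scripts to look and compute and a tool call to move; the robot and the scene stay as the last step left them, time stands still between calls to the robot, and variables do not carry over. Pictures are saved under pics/ and viewed, at most 14 in all, crops included, and the job is handed in when it is done.

Besides the shell and the picture viewer there is one more tool, called after ">>>" by a JSON object that holds its "op" and its "data", one argument or row to a line. jog_arm: Moves the arm, as the interface text tells. Its arguments: {"type":"object","properties":{"dp":{"type":"array"},"twist":{"type":"array"},"jaw":{"type":"number"}},"required":["dp","twist"]}

```bash
mkdir -p pics; ls; python3 - <<'E'
from plant import bot
import cv2
o=bot.get_obs(); print(o['time'],o['tool_pos'],o['tcp_rot'],o['grip_width'])
for c in('scene','top'):
    cv2.imwrite(f'pics/{c}0.png',bot.capture(c)); p=bot.camera_params(c); print(c,p)
for l in "round_ice_center square_ice_center heart_ice_center round_base_top square_base_top long_base_top foam_pad_top chisel_mid snow_brush_mid try_square_mid".split():
    print(l,[( [round(float(v)) for v in d['bbox']],round(float(d['confidence']),2)) for d in bot.find_in('top',l)])
E
```

```text
pics
0.0 [130.1191184  508.1867843  226.03560816] [-3.14003464e+00 -2.03446630e-04  2.89078785e+00] 91.79404372660781
scene {'fx': 506.2673742383267, 'fy': 506.2673742383267, 'cx': 317.59549083916266, 'cy': 233.76639736079687, 'R': array([[ 4.54505235e-01,  8.90743818e-01, -6.65009177e-04],
       [ 7.26629854e-01, -3.71197106e-01, -5.78119161e-01],
       [-5.15202918e-01,  2.62274970e-01, -8.15952078e-01]]), 't': array([-199.9157778 , -284.39594586, 1206.71585143])}
top {'fx': 501.78490591110767, 'fy': 501.78490591110767, 'cx': 313.5041672356998, 'cy': 242.04477497434507, 'R': array([[-0.02527381, -0.99950935,  0.01850127],
       [-0.99133682,  0.02267243, -0.12937262],
       [ 0.12888968, -0.02161073, -0.99142343]]), 't': array([   2.56356581,  478.897324  , 1083.69435407])}
round_ice_center [([181, 180, 32, 30], 0.63)]
square_ice_center [([325, 181, 40, 38], 0.98)]
heart_ice_center [([433, 250, 41, 48], 0.96)]
round_base_top [([425, 252, 63, 66], 0.67)]
square_base_top [([206, 349, 72, 73], 0.87), ([186, 182, 57, 61], 0.78)]
long_base_top [([325, 183, 68, 74], 0.79)]
foam_pad_top [([268, 254, 70, 68], 0.87)]
chisel_mid [([340, 277, 22, 92], 0.55)]
snow_brush_mid [([256, 160, 19, 71], 0.94)]
try_square_mid [([432, 251, 45, 47], 0.19)]
```

View pics/top0.png

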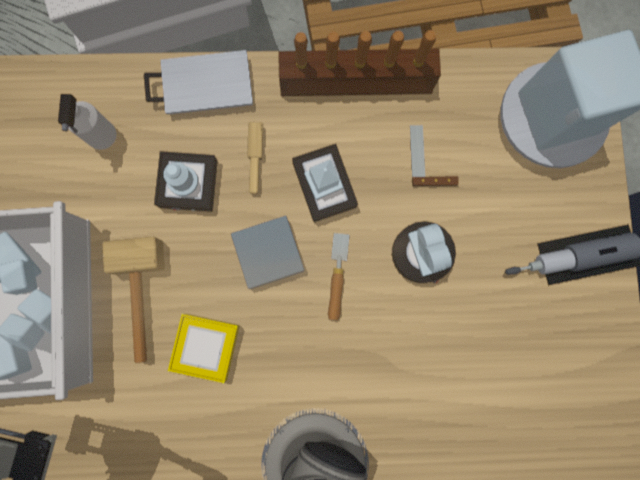

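View pics/scene0.png

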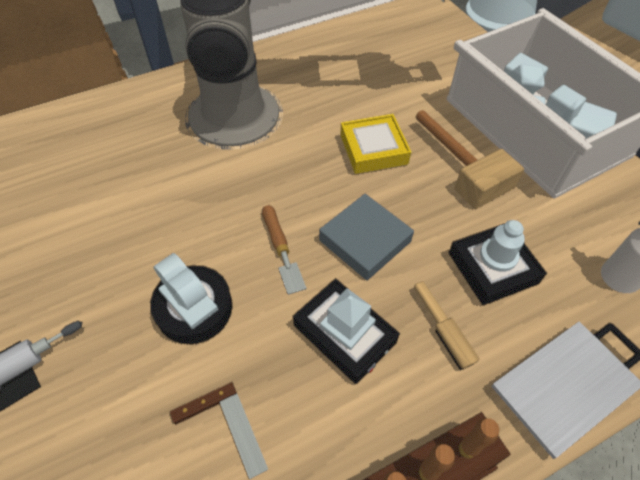

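The round carving is on the black square base at top-view pixel (186,182). The square one is on the oblong base (325,183), the heart is on the round base (425,252), and the pad is empty at (268,254). There are two square-base candidates: the black one at (186,182) and the yellow one at (206,349). The description says black housing, so it is the one at (186,182). I'll confirm with a crop and fit the poses.

```bash
cat > h.py <<'E'
import numpy as np, cv2
from scipy.optimize import minimize
S=4
def proj(p,X):
    c=X@p['R'].T+p['t']; return np.c_[p['fx']*c[:,0]/c[:,2]+p['cx'],p['fy']*c[:,1]/c[:,2]+p['cy']]
def ray(p,uv,z):
    d=p['R'].T@np.array([(uv[0]-p['cx'])/p['fx'],(uv[1]-p['cy'])/p['fy'],1]); o=-p['R'].T@p['t']
    return o+d*(z-o[2])/d[2]
def box(w,d,z0,z1,w1=None,d1=None):
    w1=w if w1 is None else w1; d1=d if d1 is None else d1
    return np.array([[s*a/2,t*b/2,z] for z,a,b in((z0,w,d),(z1,w1,d1)) for s in(1,-1) for t in(1,-1)])
def cyl(r0,r1,z0,z1):
    a=np.linspace(0,2*np.pi,48,endpoint=False)
    return np.vstack([np.c_[r*np.cos(a),r*np.sin(a),0*a+z] for r,z in((r0,z0),(r1,z1))])
def ext(prof,t):
    P=np.array(prof,float); return np.vstack([np.c_[P[:,0],0*P[:,0]+s*t/2,P[:,1]] for s in(1,-1)])
# pieces, z relative to table under thing (bases) or underside (ice)
M=dict(round_base_top=[cyl(68,68,0,45)],square_base_top=[box(124,124,0,45)],long_base_top=[box(150,106,0,45)],
 foam_pad_top=[box(130,130,0,40)],
 round_ice_center=[cyl(34,34,0,12),cyl(26,26,12,64),cyl(26,14,64,80),cyl(16,16,78,90),cyl(8,8,78,96)],
 square_ice_center=[box(66,66,0,14),box(50,50,14,64),box(50,50,64,96,0,0)],
 heart_ice_center=[box(98,54,0,14),ext([(-24,14),(24,14),(38.5,48),(48,68),(46,80),(36,92),(24,96),(0,88)],38),ext([(24,14),(-24,14),(-38.5,48),(-48,68),(-46,80),(-36,92),(-24,96),(0,88)],38)])
def place(m,x,y,a,z0):
    c,s=np.cos(a),np.sin(a); R=np.array([[c,-s,0],[s,c,0],[0,0,1]]); return m@R.T+[x,y,z0]
def render(label,p,q,z0,bb):
    im=np.zeros((bb[3]*S,bb[2]*S),np.uint8)
    for m in M[label]:
        uv=(proj(p,place(m,q[0],q[1],q[2],z0))-[bb[0],bb[1]]+.5)*S-.5
        h=cv2.convexHull(uv.astype(np.float32)); cv2.fillConvexPoly(im,np.round(h*16).astype(np.int32),255,cv2.LINE_AA,4)
    return cv2.resize(im,(bb[2],bb[3]),interpolation=cv2.INTER_AREA)/255.
def fit(label,views,x0,z0,angs):
    """views: list of (params, mask, dontcare)"""
    V=[]
    for p,m,dc in views:
        ys,xs=np.nonzero(m|False); b=[max(xs.min()-15,0),max(ys.min()-15,0)]
        b+= [min(xs.max()+15,639)-b[0],min(ys.max()+15,479)-b[1]]
        sl=np.s_[b[1]:b[1]+b[3],b[0]:b[0]+b[2]]; V.append((p,m[sl].astype(float),~dc[sl],b))
    def cost(q):
        q=[q[0],q[1],q[2]/50]
        return sum((np.abs(render(label,p,q,z0,b)-m)*k).sum()/m.sum() for p,m,k,b in V)
    best=min((minimize(cost,[x0[0],x0[1],a*50],method='Nelder-Mead',options=dict(initial_simplex=[[x0[0]+i,x0[1]+j,a*50+k] for i,j,k in((0,0,0),(8,0,0),(0,8,0),(0,0,8))],xatol=.05,fatol=1e-5)) for a in angs),key=lambda r:r.fun)
    return best.x[0],best.x[1],best.x[2]/50,best.fun
E
cat > m.py <<'E'
from plant import bot
from h import *
I={}; P={}; MK={}
none=np.zeros((480,640),bool)
for c in('top','scene'):
    I[c]=bot.capture(c); P[c]=bot.camera_params(c)
    for l in M:
        r=bot.masks_of(c,l)
        if l=='square_base_top':  # black housing only
            r=[d for d in r if (lambda h:np.median(h[:,1][h[:,2]>60]) if (h[:,2]>60).any() else 0)(cv2.cvtColor(I[c],cv2.COLOR_BGR2HSV)[d['pixels']])<120]
        if r: MK[c,l]=r[0]['pixels']; print(c,l,np.round(r[0]['bbox']),round(r[0]['confidence'],2),len(r))
        else: print(c,l,'none')
np.savez('mk.npz',**{c+'|'+l:v for (c,l),v in MK.items()})
ice=lambda c:np.any([v for (cc,l),v in MK.items() if cc==c and 'ice' in l],axis=0)
for l in M:
    isb='ice' not in l; z0=0 if isb else 40
    for cs in(('top',),('scene',),('top','scene')):
        vs=[(P[c],MK[c,l],cv2.dilate(ice(c).astype(np.uint8),np.ones((5,5)))>0 if isb else none) for c in cs if (c,l) in MK]
        if len(vs)<len(cs): continue
        ys,xs=np.nonzero(vs[0][1]); x0=ray(vs[0][0],((xs.min()+xs.max())/2,(ys.min()+ys.max())/2),z0+20)
        f=fit(l,vs,x0,z0,[0] if 'round' in l else np.arange(0,3.1,.52)); print(l,cs,np.round(f[:2],1),np.round(np.degrees(f[2]),1),round(f[3],3))
t=cv2.resize(I['top'][140:300,140:300],None,fx=3.5,fy=3.5,interpolation=cv2.INTER_CUBIC); cv2.imwrite('pics/crop1.png',t)
E
python3 m.py
```

```text
top round_base_top [423. 252.  62.  66.] 0.65 1
top square_base_top [184. 182.  65.  62.] 0.58 1
top long_base_top [325. 182.  64.  78.] 0.92 1
top foam_pad_top [267. 254.  69.  68.] 0.63 1
top round_ice_center [184. 181.  28.  32.] 0.86 1
top square_ice_center [324. 180.  40.  42.] 0.57 2
top heart_ice_center [429. 251.  43.  52.] 0.79 2
scene round_base_top [190. 306.  83.  78.] 0.78 2
scene square_base_top [498. 266. 101.  77.] 0.64 2
scene long_base_top [346. 332. 105. 108.] 0.81 1
scene foam_pad_top [368. 237.  96.  83.] 0.8 1
scene round_ice_center [504. 245.  44.  51.] 0.97 1
scene square_ice_center [348. 317.  56.  61.] 0.79 1
scene heart_ice_center [186. 292.  65.  73.] 0.64 1
round_base_top ('top',) [ 450.4 -252.7] 2.9 0.041
round_base_top ('scene',) [ 446.1 -252.8] 7.2 0.067
round_base_top ('top', 'scene') [ 449.9 -252.7] 3.8 0.132
square_base_top ('top',) [624.  275.7] 85.4 0.038
square_base_top ('scene',) [621.7 279.6] 84.7 0.069
square_base_top ('top', 'scene') [623.8 276.2] -4.5 0.128
long_base_top ('top',) [614.2 -37. ] 197.1 0.084
long_base_top ('scene',) [613.2 -36. ] 17.4 0.04
long_base_top ('top', 'scene') [613.4 -36.5] 17.3 0.128
foam_pad_top ('top',) [457.9  94.2] 106.0 0.062
foam_pad_top ('scene',) [458.4  94. ] 17.2 0.032
foam_pad_top ('top', 'scene') [458.3  94.2] 197.1 0.095
round_ice_center ('top',) [619.9 278.8] 4.0 0.065
round_ice_center ('scene',) [620.7 278.4] -0.8 0.046
round_ice_center ('top', 'scene') [620.3 278.7] 4.7 0.114
square_ice_center ('top',) [613.8 -33. ] 111.3 0.055
square_ice_center ('scene',) [614.3 -33.8] 113.3 0.076
square_ice_center ('top', 'scene') [613.9 -33.2] 22.0 0.134
heart_ice_center ('top',) [ 451.  -255.9] 195.7 0.043
heart_ice_center ('scene',) [ 449.8 -255.9] 15.4 0.044
heart_ice_center ('top', 'scene') [ 450.9 -255.7] 15.5 0.089
```

View pics/crop1.png

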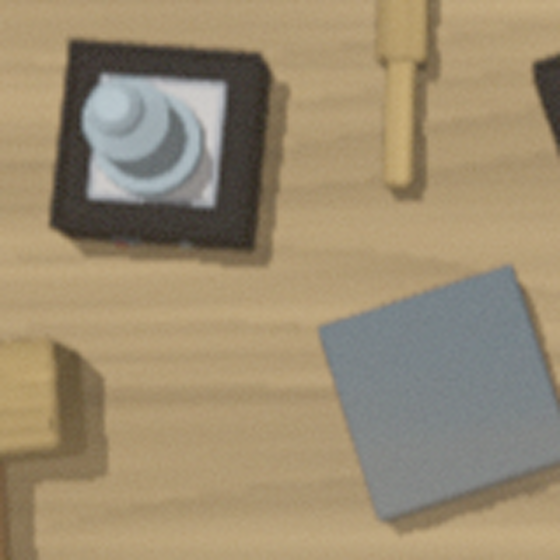

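The crop confirms it: the housing under the round carving, at crop (160,145), is black with a square white window, and the yellow one is left out. The fits agree to within about 2–4 mm. The plan is heart to pad, round to round base, square to square base, then heart to oblong base. I'll hover over the heart first.

>>> {"op": "jog_arm", "data": {
  "dp": [
    [0,0,0],
    [0,0,0],
    [0,0,0],
    [-0.026,-0.048,0],
    [-0.026,-0.048,0],
    [-0.026,-0.048,0],
    [-0.026,-0.048,0],
    [-0.026,-0.048,0],
    [-0.026,-0.048,0],
    [-0.026,-0.048,0]
  ],
  "twist": [-10,-10,-10,0,0,0,0,0,0,0],
  "jaw": 0.0918
}}

```text
time: 2.65
tool_pos: [397.2, 232.7, 227.0]
tcp_rot: [3.141, 0.001, -2.869]
contact_force: [-0.2, 0.6, 0.1]
grip_width: 91.8
finger_force: 0.0
```

>>> {"op": "jog_arm", "data": {
  "dp": [
    [0,-0.0525,0],
    [0,-0.0525,0],
    [0,-0.0525,0],
    [0,-0.0525,0],
    [0,-0.0525,0],
    [0.0164,-0.0445,0],
    [0.0164,-0.0445,0],
    [0.0164,-0.0445,0],
    [0.0164,-0.0445,0],
    [0.0164,-0.0445,0]
  ],
  "twist": [0,0,0,0,0,0,0,0,0,0]
}}

```text
time: 3.9
tool_pos: [447.5, -256.7, 226.8]
tcp_rot: [-3.141, 0.0, -2.869]
contact_force: [0.7, -0.4, 0.4]
grip_width: 91.8
finger_force: 0.0
```

```bash
cat > w.py <<'E'
import sys
from plant import bot
from h import *
def look(labels, guess):
    bot.get_obs(); p=bot.camera_params('wrist'); im=bot.capture('wrist'); o=bot.get_obs()
    mk={l:[d['pixels'] for d in bot.masks_of('wrist',l)[:1]] for l in labels}
    ice=np.any([v[0] for l,v in mk.items() if 'ice' in l and v]+[np.zeros((480,640),bool)],axis=0)
    print('tcp',np.round(o['tool_pos'],1),'yaw',round(float(np.degrees(o['tcp_rot'][2])),1),'t',round(o['time'],2))
    out={}
    for l,v in mk.items():
        if not v: print(l,'none'); continue
        isb='ice' not in l; edge=np.ones((480,640),bool); edge[3:-3,3:-3]=False
        dc=(cv2.dilate(ice.astype(np.uint8),np.ones((7,7)))>0 if isb else np.zeros((480,640),bool))|edge
        g=guess[l]; f=fit(l,[(p,v[0],dc)],g[:2],0 if isb else 40,[np.radians(g[2])])
        print(l,np.round(f[:2],1),round(float(np.degrees(f[2])),1),'cost',round(f[3],3)); out[l]=f
    return im,p,out
G=dict(round_base_top=(450,-252.7,0),square_base_top=(623.8,276.2,-4.5),long_base_top=(613.4,-36.5,17.3),foam_pad_top=(458.3,94.2,17.1),
 round_ice_center=(620.3,278.7,0),square_ice_center=(613.9,-33.2,22),heart_ice_center=(450.9,-255.7,15.5))
if __name__=='__main__':
    name=sys.argv[1]; im,p,out=look(sys.argv[2:],G)
    for l,f in out.items():
        for m in M[l]:
            h=cv2.convexHull(proj(p,place(m,f[0],f[1],f[2],0 if 'ice' not in l else 40)).astype(np.float32))
            cv2.polylines(im,[np.int32(h)],True,(0,0,255) if 'ice' in l else (0,255,0),1)
    cv2.imwrite(f'pics/{name}.png',im)
E
python3 w.py w1 round_base_top heart_ice_center
```

```text
tcp [ 447.1 -262.   226.6] yaw -164.5 t 3.95
round_base_top none
heart_ice_center [ 451.3 -257.7] 16.3 cost 0.029
```

View pics/w1.png

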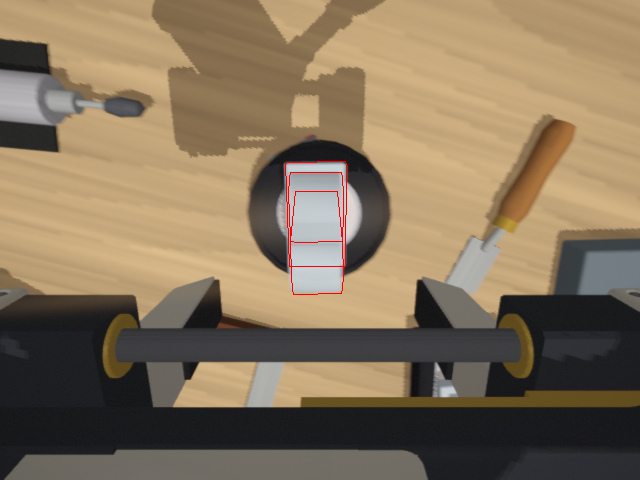

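The heart fits well in the wrist picture at about (318,225), standing on the round base with the fingers (200,330) and (430,330) either side of it. I'll descend, with settling rows.

>>> {"op": "jog_arm", "data": {
  "dp": [
    [-0.0053,0.0042,0],
    [0,0,0.03],
    [0,0,0.03],
    [0,0,0.03],
    [0,0,0.03],
    [0,0,0.02],
    [0,0,0.011],
    [0,0,0],
    [0,0,0]
  ],
  "twist": [-0.5,0,0,0,0,0,0,0,0]
}}

```text
time: 5.18
tool_pos: [452.4, -249.6, 76.6]
tcp_rot: [-3.14, 0.001, -2.859]
contact_force: [-0.7, -0.5, -0.3]
grip_width: 91.9
finger_force: 0.0
```

>>> {"op": "jog_arm", "data": {
  "dp": [
    [0,0,0],
    [0,0,0],
    [0,0,0],
    [0,0,0],
    [0,0,0],
    [0,0,0]
  ],
  "twist": [0,0,0,0,0,0],
  "jaw": 0.03
}}

```text
time: 5.92
tool_pos: [452.0, -249.9, 75.8]
tcp_rot: [-3.141, 0.0, -2.86]
contact_force: [1.1, -2.2, 3.2]
grip_width: 37.9
finger_force: 30.0
```

>>> {"op": "jog_arm", "data": {
  "dp": [
    [0,0,-0.01],
    [0,0,-0.03],
    [0,0,-0.03],
    [0,0,-0.03],
    [0,0,-0.03],
    [0,0,-0.02],
    [0,0,0]
  ],
  "twist": [0,0,0,0,0,0,0]
}}

```text
time: 6.8
tool_pos: [452.1, -249.8, 227.2]
tcp_rot: [-3.139, 0.002, -2.86]
contact_force: [0.8, 0.0, -3.1]
grip_width: 38.1
finger_force: 30.0
```

>>> {"op": "jog_arm", "data": {
  "dp": [
    [-0.006,0.02,0],
    [-0.013,0.04,0],
    [-0.013,0.041,0],
    [-0.013,0.041,0],
    [-0.013,0.041,0],
    [-0.013,0.041,0],
    [-0.013,0.041,0],
    [-0.013,0.041,0],
    [-0.007,0.023,0],
    [0,0,0]
  ],
  "twist": [0,0,0,0,0,0,0,0,0,0]
}}

```text
time: 8.05
tool_pos: [458.7, 97.4, 224.6]
tcp_rot: [3.14, -0.003, -2.857]
contact_force: [-0.7, -0.6, -2.6]
grip_width: 37.6
finger_force: 30.0
```

>>> {"op": "jog_arm", "data": {
  "dp": [
    [0,0,0.02],
    [0,0,0.03],
    [0,0,0.03],
    [0,0,0.03],
    [0,0,0.02],
    [0,0,0.01],
    [0,0,0.004],
    [0,0,0.001],
    [0,0,0],
    [0,0,0]
  ],
  "twist": [0,0,0,0,0,0,0,0,0,0]
}}

```text
time: 9.3
tool_pos: [460.6, 95.4, 81.2]
tcp_rot: [-3.141, 0.001, -2.86]
contact_force: [0.1, 0.0, -3.2]
grip_width: 37.7
finger_force: 30.0
```

>>> {"op": "jog_arm", "data": {
  "dp": [
    [0,0,0.002],
    [0,0,0.001],
    [0,0,0.001],
    [0,0,0.001],
    [0,0,0]
  ],
  "twist": [0,0,0,0,0]
}}

```text
time: 9.93
tool_pos: [460.3, 95.3, 75.8]
tcp_rot: [3.142, 0.0, -2.86]
contact_force: [0.1, -1.1, -1.6]
grip_width: 38.1
finger_force: 30.0
```

>>> {"op": "jog_arm", "data": {
  "dp": [
    [0,0,0.0004],
    [0,0,0],
    [0,0,0],
    [0,0,0],
    [0,0,0],
    [0,0,0]
  ],
  "twist": [0,0,0,0,0,0],
  "jaw": 0.0918
}}

```text
time: 10.68
tool_pos: [460.3, 95.3, 75.3]
tcp_rot: [3.141, 0.0, -2.86]
contact_force: [0.0, -0.2, 1.1]
grip_width: 90.2
finger_force: 0.0
```

>>> {"op": "jog_arm", "data": {
  "dp": [
    [0,0,-0.02],
    [0,0,-0.04],
    [0,0,-0.045],
    [0,0,-0.045],
    [-0.041,0.0264,0],
    [-0.041,0.0264,0],
    [-0.041,0.0264,0],
    [-0.041,0.0264,0],
    [-0.041,0.0264,0],
    [0,0,0]
  ],
  "twist": [0,0,0,0,0,0,0,0,0,0]
}}

```text
time: 11.92
tool_pos: [621.3, 281.3, 222.9]
tcp_rot: [3.141, -0.002, -2.858]
contact_force: [-0.6, -0.1, -0.1]
grip_width: 91.9
finger_force: 0.0
```

>>> {"op": "jog_arm", "data": {
  "dp": [
    [0,0,0],
    [0,0,0]
  ],
  "twist": [0,0]
}}

```text
time: 12.18
tool_pos: [620.1, 278.2, 226.0]
tcp_rot: [-3.142, 0.0, -2.861]
contact_force: [-0.4, -0.5, 0.1]
grip_width: 91.7
finger_force: 0.0
```

```bash
python3 w.py w2 square_base_top round_ice_center; python3 - <<'E'
from plant import bot
import cv2
cv2.imwrite('pics/top1.png',bot.capture('top'));cv2.imwrite('pics/scene1.png',bot.capture('scene'))
E
```

```text
tcp [620.2 278.2 226.2] yaw -163.9 t 12.22
square_base_top [623.9 273.5] -5.2 cost 0.034
round_ice_center [621.1 277. ] 8.9 cost 0.025
```

View pics/w2.png

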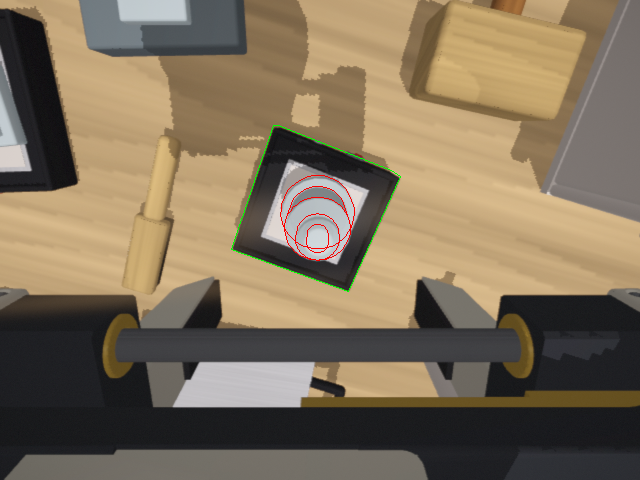

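View pics/top1.png

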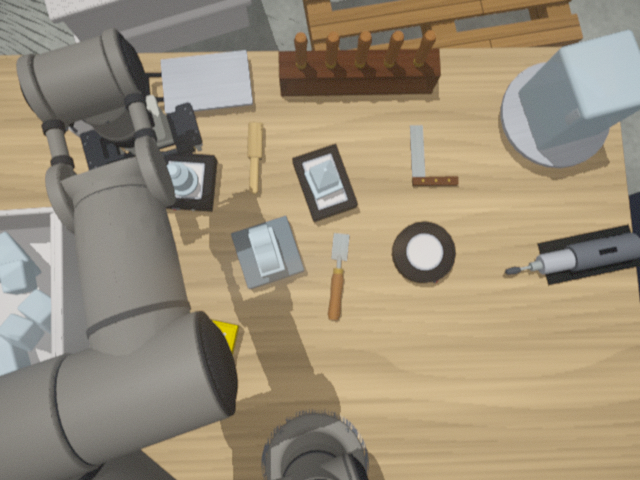

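The fits overlay well: round carving at wrist pixel (318,220) on the black base, heart upright on the pad at top-view (265,248), and the round base free. Now I'll grasp the round one.

>>> {"op": "jog_arm", "data": {
  "dp": [
    [-0.0007,0.0009,0.02],
    [0,0,0.03],
    [0,0,0.03],
    [0,0,0.03],
    [0,0,0.025],
    [0,0,0.0148],
    [0,0,0],
    [0,0,0]
  ],
  "twist": [0,0,0,0,0,0,0,0]
}}

```text
time: 13.42
tool_pos: [621.7, 280.3, 76.9]
tcp_rot: [3.141, 0.002, -2.86]
contact_force: [-0.1, 0.4, -0.6]
grip_width: 92.0
finger_force: 0.0
```

>>> {"op": "jog_arm", "data": {
  "dp": [
    [0,0,0],
    [0,0,0],
    [0,0,0],
    [0,0,0],
    [0,0,0]
  ],
  "twist": [0,0,0,0,0],
  "jaw": 0.044
}}

```text
time: 14.05
tool_pos: [621.0, 280.0, 75.6]
tcp_rot: [-3.141, 0.0, -2.86]
contact_force: [-0.5, -0.2, 0.9]
grip_width: 51.5
finger_force: 30.0
```

```bash
python3 - <<'E'
from plant import bot
from h import *
for c in('top','scene'):
    im=cv2.imread(f'pics/{c}1.png'); p=bot.camera_params(c)
    uv=proj(p,np.array([[450.,-252.7,40]]))[0]; m=((im.min(2)>120)*255).astype(np.uint8)
    k=np.zeros_like(m); cv2.circle(k,tuple(int(v) for v in uv),28,255,-1); m&=k
    cs,_=cv2.findContours(m,cv2.RETR_EXTERNAL,cv2.CHAIN_APPROX_NONE); q=max(cs,key=cv2.contourArea)
    W=np.array([ray(p,v[0],40)[:2] for v in q],np.float32); print(c,cv2.minEnclosingCircle(W),cv2.fitEllipse(W))
E
```

```text
top ((451.4791259765625, -252.5170440673828), 41.12234878540039) ((451.4524841308594, -252.55679321289062), (79.7282943725586, 80.23975372314453), 10.752793312072754)
scene ((450.4046630859375, -252.8227996826172), 40.315738677978516) ((450.4772644042969, -252.84613037109375), (78.76675415039062, 79.02689361572266), 151.92588806152344)
```

>>> {"op": "jog_arm", "data": {
  "dp": [
    [0,0,-0.01],
    [0,0,-0.03],
    [0,0,-0.035],
    [0,0,-0.035],
    [0,0,-0.03],
    [0,0,-0.01],
    [0.0109,-0.0165,0],
    [0.02,-0.03,0]
  ],
  "twist": [0,0,0,0,0,0,0,0]
}}

```text
time: 15.05
tool_pos: [603.5, 227.1, 224.1]
tcp_rot: [3.141, -0.002, -2.858]
contact_force: [-0.5, 0.0, -0.9]
grip_width: 50.9
finger_force: 30.0
```

>>> {"op": "jog_arm", "data": {
  "dp": [
    [0.03,-0.045,0],
    [0.03,-0.045,0],
    [0.03,-0.045,0],
    [0.03,-0.045,0],
    [0.03,-0.045,0],
    [0.03,-0.045,0],
    [0.03,-0.045,0],
    [0.03,-0.045,0],
    [0.025,-0.035,0],
    [0.015,-0.023,0]
  ],
  "twist": [0,0,0,0,0,0,0,0,0,0]
}}

```text
time: 16.3
tool_pos: [450.0, -254.0, 224.6]
tcp_rot: [3.14, -0.001, -2.862]
contact_force: [0.3, 0.6, -1.5]
grip_width: 51.1
finger_force: 30.0
```

>>> {"op": "jog_arm", "data": {
  "dp": [
    [0,0,0],
    [0,0,0],
    [0,0,0]
  ],
  "twist": [0,0,0]
}}

```text
time: 16.68
tool_pos: [451.6, -251.3, 225.3]
tcp_rot: [3.141, -0.0, -2.859]
contact_force: [-0.3, -0.0, -1.2]
grip_width: 51.1
finger_force: 30.0
```

>>> {"op": "jog_arm", "data": {
  "dp": [
    [0.0005,-0.0011,0.02],
    [0,0,0.035],
    [0,0,0.035],
    [0,0,0.025],
    [0,0,0.015],
    [0,0,0.01],
    [0,0,0.005],
    [0,0,0],
    [0,0,0]
  ],
  "twist": [0,0,0,0,0,0,0,0,0]
}}

```text
time: 17.8
tool_pos: [451.5, -253.9, 81.1]
tcp_rot: [-3.141, 0.001, -2.86]
contact_force: [-0.4, 0.3, -1.4]
grip_width: 51.5
finger_force: 30.0
```

>>> {"op": "jog_arm", "data": {
  "dp": [
    [0,0,0.002],
    [0,0,0.001],
    [0,0,0],
    [0,0,0]
  ],
  "twist": [0,0,0,0]
}}

```text
time: 18.3
tool_pos: [451.2, -253.7, 77.5]
tcp_rot: [3.142, 0.0, -2.86]
contact_force: [0.6, -0.1, -2.6]
grip_width: 50.9
finger_force: 30.0
```

```bash
python3 -c "
from plant import bot
for i in range(3):
    o=bot.get_obs(); print(o['tool_pos'],o['contact_force']); bot.camera_params('top')
"
```

```text
[ 451.17882527 -253.66684379   77.50774513] [ 0.58823968 -0.06849268 -2.61522869]
[ 451.17882527 -253.66684379   77.50774513] [ 0.58823968 -0.06849268 -2.61522869]
[ 451.17882527 -253.66684379   77.50774513] [ 0.58823968 -0.06849268 -2.61522869]
```

>>> {"op": "jog_arm", "data": {
  "dp": [
    [-0.0005,0.001,0],
    [0,0,0.001],
    [0,0,0.0005],
    [0,0,0.0004],
    [0,0,0]
  ],
  "twist": [0,0,0,0,0]
}}

```text
time: 18.92
tool_pos: [451.3, -252.5, 75.6]
tcp_rot: [3.142, 0.0, -2.86]
contact_force: [-0.3, -0.1, -2.0]
grip_width: 51.3
finger_force: 30.0
```

>>> {"op": "jog_arm", "data": {
  "dp": [
    [0,0,0.0004],
    [0,0,0],
    [0,0,0],
    [0,0,0],
    [0,0,0]
  ],
  "twist": [0,0,0,0,0]
}}

```text
time: 19.55
tool_pos: [451.4, -252.6, 75.5]
tcp_rot: [-3.141, 0.0, -2.86]
contact_force: [-1.5, 0.7, 6.1]
grip_width: 51.3
finger_force: 30.0
```

>>> {"op": "jog_arm", "data": {
  "dp": [
    [0,0,0],
    [0,0,0],
    [0,0,0],
    [0,0,0],
    [0,0,-0.02],
    [0,0,-0.04],
    [0,0,-0.045],
    [0,0,-0.045]
  ],
  "twist": [0,0,0,0,0,0,0,0],
  "jaw": 0.0918
}}

```text
time: 20.55
tool_pos: [451.2, -252.5, 226.5]
tcp_rot: [3.141, -0.0, -2.86]
contact_force: [0.3, -0.3, -0.3]
grip_width: 92.1
finger_force: 0.0
```

>>> {"op": "jog_arm", "data": {
  "dp": [
    [-0.0362,0.0276,0],
    [-0.0362,0.0276,0],
    [-0.0362,0.0276,0],
    [-0.0362,0.0276,0],
    [-0.0362,0.0276,0],
    [-0.0362,0.0276,0],
    [0,0,0],
    [0,0,0],
    [0,0,0]
  ],
  "twist": [0,0,0,0,0,0,-6,0,0]
}}

```text
time: 21.68
tool_pos: [613.8, -33.5, 225.2]
tcp_rot: [3.141, -0.0, -2.758]
contact_force: [-0.7, 0.8, -0.2]
grip_width: 91.6
finger_force: 0.0
```

```bash
python3 w.py w3 long_base_top square_ice_center; python3 - <<'E'
from plant import bot
from h import *
cv2.imwrite('pics/top2.png',bot.capture('top'));cv2.imwrite('pics/scene2.png',bot.capture('scene'))
z=np.zeros((480,640),bool)
for c in('top','scene'):
    r=bot.masks_of(c,'round_ice_center')
    if r: f=fit('round_ice_center',[(bot.camera_params(c),r[0]['pixels'],z)],(451,-252.7),40,[0]); print(c,np.round(f,2))
E
```

```text
tcp [613.8 -33.7 225.3] yaw -158.0 t 21.73
long_base_top [614.4 -38.9] 17.8 cost 0.019
square_ice_center [615.2 -35.5] 22.6 cost 0.034
top [ 4.5068e+02 -2.5185e+02  7.0000e-02  8.0000e-02]
scene [ 4.4969e+02 -2.5226e+02  9.0000e-02  6.0000e-02]
```

View pics/w3.png

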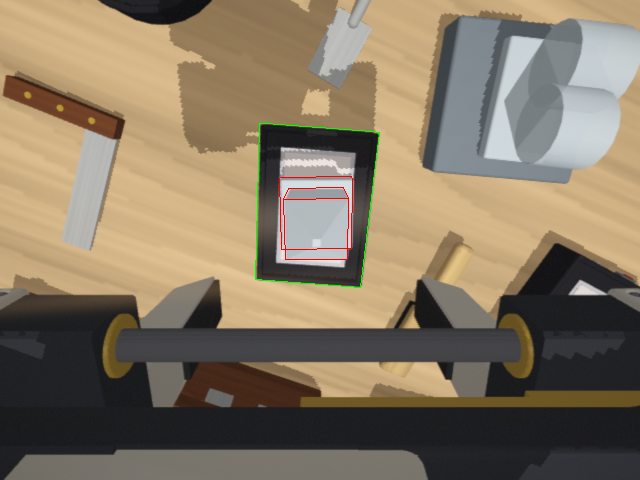

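View pics/scene2.png

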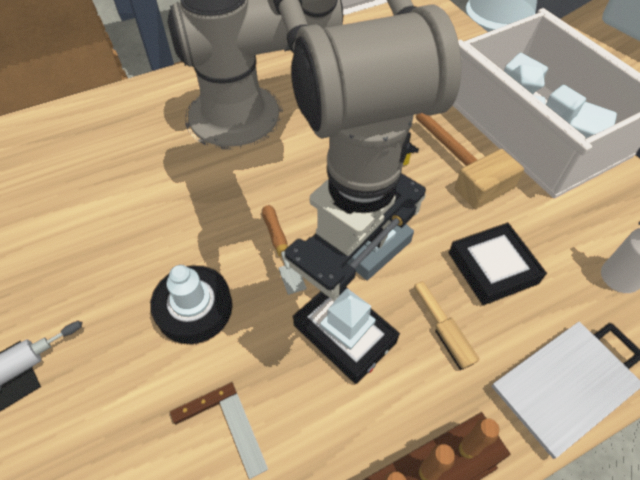

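The round carving stands centred on the round base (scene 188,295). The square carving, at wrist (316,220), lines up with the jaws, and the square base window at scene (500,258) is now free. Grasping the square one.

>>> {"op": "jog_arm", "data": {
  "dp": [
    [0,0,0.02],
    [0,0,0.03],
    [0,0,0.03],
    [0,0,0.03],
    [0,0,0.025],
    [0,0,0.0145],
    [0,0,0],
    [0,0,0]
  ],
  "twist": [-0.3,0,0,0,0,0,0,0]
}}

```text
time: 23.02
tool_pos: [614.7, -33.3, 76.8]
tcp_rot: [-3.141, 0.002, -2.75]
contact_force: [0.3, -0.3, 0.1]
grip_width: 91.7
finger_force: 0.0
```

>>> {"op": "jog_arm", "data": {
  "dp": [
    [0,0,0],
    [0,0,0],
    [0,0,0],
    [0,0,0],
    [0,0,0]
  ],
  "twist": [0,0,0,0,0],
  "jaw": 0.042
}}

```text
time: 23.65
tool_pos: [614.4, -33.5, 76.2]
tcp_rot: [-3.141, 0.001, -2.75]
contact_force: [0.2, -2.3, 2.9]
grip_width: 64.2
finger_force: 30.0
```

```bash
cat > win.py <<'E'
from plant import bot
from h import *
import sys
def win(c,f,g):
    im=cv2.imread(f); p=bot.camera_params(c)
    uv=proj(p,np.array([[*g,40.]]))[0]; m=((im.min(2)>120)*255).astype(np.uint8)
    k=np.zeros_like(m); cv2.circle(k,tuple(int(v) for v in uv),34,255,-1); m&=k
    cs,_=cv2.findContours(m,cv2.RETR_EXTERNAL,cv2.CHAIN_APPROX_NONE); q=max(cs,key=cv2.contourArea)
    W=np.array([ray(p,v[0],40)[:2] for v in q],np.float32); print(c,cv2.minAreaRect(W),W.shape)
E
python3 -c "
from win import win
win('top','pics/top2.png',(623.8,276.2)); win('scene','pics/scene2.png',(623.8,276.2))"
```

```text
top ((624.7235717773438, 275.4472961425781), (82.37069702148438, 82.53392791748047), 84.88223266601562) (139, 2)
scene ((624.2890014648438, 275.21063232421875), (81.53982543945312, 81.99598693847656), 84.34796142578125) (141, 2)
```

The jaw stopped at 64 mm where 50 was expected, so I'll look before going on.

```bash
python3 - <<'E'
from plant import bot
import cv2,numpy as np
s=bot.capture('scene');w=bot.capture('wrist')
a=cv2.resize(s[240:400,240:440],(500,400),interpolation=cv2.INTER_CUBIC); b=w[80:480,170:470]
cv2.imwrite('pics/g3.png',np.hstack([a,b])); o=bot.get_obs(); print(o['grip_width'],o['finger_force'],o['moment'],o['contact_force'],o['tool_pos'])
E
```

```text
64.37576356461125 30.000412500085076 [-0.39823747 -0.07633654  0.03193756] [-0.74282669 -3.91054738  3.603027  ] [614.42356849 -33.50129636  76.14918354]
```

View pics/g3.png

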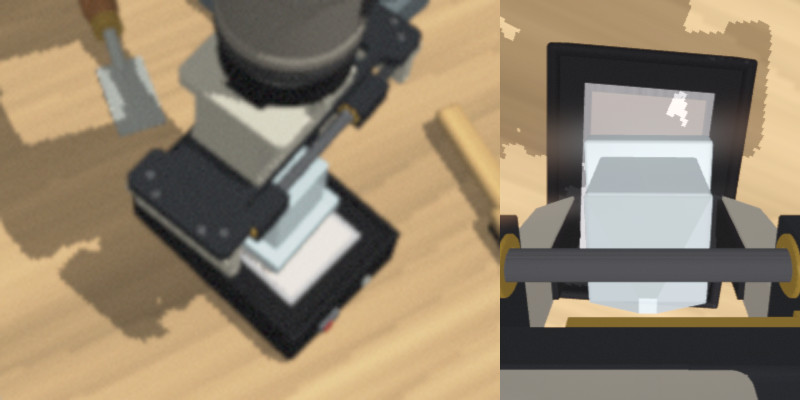

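>>> {"op": "jog_arm", "data": {
  "dp": [
    [0,0,0],
    [0,0,0],
    [0,0,0]
  ],
  "twist": [0,0,0],
  "jaw": 0.042
}}

```text
time: 24.12
tool_pos: [614.4, -33.5, 76.1]
tcp_rot: [-3.141, 0.001, -2.75]
contact_force: [1.1, -3.9, 5.9]
grip_width: 64.5
finger_force: 30.0
```

```bash
python3 - <<'E'
from plant import bot
import cv2,numpy as np
w=bot.capture('wrist'); cv2.imwrite('pics/g4.png',cv2.resize(w[200:440,180:460],None,fx=2.5,fy=2.5,interpolation=cv2.INTER_CUBIC)); o=bot.get_obs(); print(o['grip_width'],o['finger_force'],o['moment'],o['contact_force'],o['tool_pos'])
E
```

```text
64.39194807413837 30.00053393509006 [-0.55854911 -0.16158816  0.01358902] [ 1.40303924 -3.73149736  5.24429809] [614.42275239 -33.43645851  76.1428226 ]
```

View pics/g4.png

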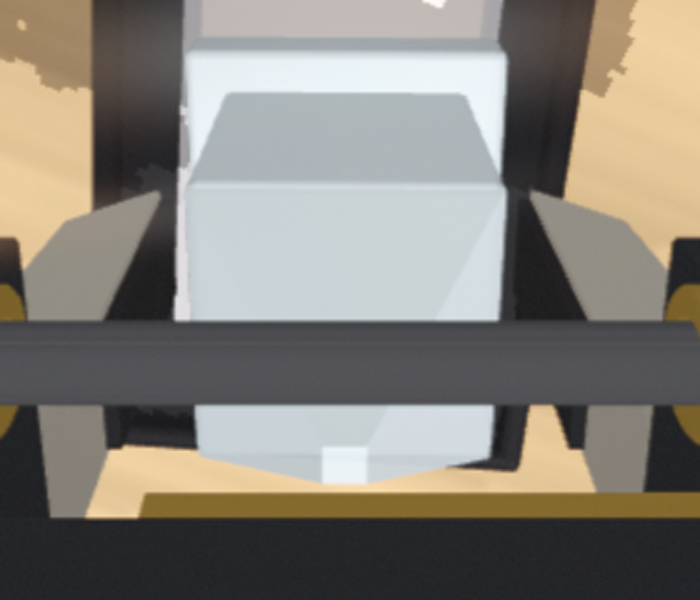

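```bash
python3 - <<'E'
from plant import bot
from h import *
from scipy.spatial.transform import Rotation as Ro
p=bot.camera_params('wrist'); o=bot.get_obs()
O=np.array([[25,-25,64],[25,25,64],[25,-25,14],[25,25,14],[33,-33,14],[33,33,14],[0,0,96]],float)
U=np.array([[256,273.6],[382.4,273.6],[270,237.5],[367,237.5],[254.8,218.5],[382,218.5],[318,391.]])
Rt=Ro.from_euler('xyz',o['tcp_rot']).as_matrix(); t=np.array(o['tool_pos'])
# object frame: X=tool x, Y=tool y, Z up(-> left-handed, flip Y later) -> world
W0=lambda P,c:np.array(c)+np.outer(P[:,0],Rt[:,0])+np.outer(P[:,1],Rt[:,1])+np.outer(P[:,2],[0,0,1])
from scipy.optimize import least_squares
def res(q):
    a=q[3]; P=O.copy(); P[:,0],P[:,1]=O[:,0]*np.cos(a)-O[:,1]*np.sin(a),O[:,0]*np.sin(a)+O[:,1]*np.cos(a)
    return (proj(p,W0(P,q[:3]))-U).ravel()
r=least_squares(res,[614,-33,40,0]); print(np.round(r.x[:3],1),np.degrees(r.x[3]),np.round(r.fun.reshape(-1,2),1).tolist())
for y in(25,32.2,36,45):
    print(y,[np.round(proj(p,(t+Rt@np.array([x,s*y,z]))[None])[0]).tolist() for x,z in((9.5,0),(9.5,-38)) for s in(-1,1)])
E
```

```text
[614.9 -34.2  41.4] 0.09402492987936643 [[-3.1, 1.0], [2.1, 1.3], [-0.5, -1.4], [0.6, -1.2], [-1.8, 2.3], [2.1, 2.6], [0.6, -3.3]]
25 [[267.0, 281.0], [374.0, 281.0], [253.0, 323.0], [389.0, 323.0]]
32.2 [[252.0, 281.0], [389.0, 281.0], [234.0, 322.0], [408.0, 323.0]]
36 [[243.0, 281.0], [397.0, 281.0], [224.0, 322.0], [419.0, 323.0]]
45 [[224.0, 281.0], [417.0, 281.0], [199.0, 322.0], [443.0, 323.0]]
```

>>> {"op": "jog_arm", "data": {
  "dp": [
    [0,0,0],
    [0,0,0],
    [0,0,-0.003],
    [0,0,0]
  ],
  "twist": [0,0,0,0],
  "jaw": 0.0918
}}

```text
time: 24.68
tool_pos: [613.9, -32.8, 78.7]
tcp_rot: [3.141, -0.0, -2.75]
contact_force: [-0.5, -0.1, -0.3]
grip_width: 91.4
finger_force: 0.0
```

>>> {"op": "jog_arm", "data": {
  "dp": [
    [0,0,0],
    [0,0,0],
    [0,0,0],
    [0,0,0],
    [0,0,0]
  ],
  "twist": [0,0,0,0,0],
  "jaw": 0.042
}}

```text
time: 25.3
tool_pos: [614.1, -33.3, 78.7]
tcp_rot: [-3.141, 0.0, -2.75]
contact_force: [0.6, -0.9, 0.3]
grip_width: 64.2
finger_force: 30.0
```

>>> {"op": "jog_arm", "data": {
  "dp": [
    [0,0,-0.001],
    [0,0,-0.001],
    [0,0,-0.002],
    [0,0,-0.004],
    [0,0,0],
    [0,0,0]
  ],
  "twist": [0,0,0,0,0,0]
}}

```text
time: 26.05
tool_pos: [614.0, -33.1, 86.8]
tcp_rot: [3.142, 0.0, -2.75]
contact_force: [0.1, -0.3, -2.9]
grip_width: 64.5
finger_force: 30.0
```

```bash
python3 - <<'E'
from plant import bot
import cv2,numpy as np
s=bot.capture('scene');w=bot.capture('wrist')
a=cv2.resize(s[270:390,280:430],(500,400),interpolation=cv2.INTER_CUBIC); b=w[80:480,170:470]
cv2.imwrite('pics/g5.png',np.hstack([a,b])); o=bot.get_obs(); print(o['grip_width'],o['finger_force'],o['moment'],o['contact_force'],o['tool_pos'])
E
```

```text
64.3354304895531 29.999704765796196 [ 0.08770979  0.03582408 -0.01248048] [ 0.80005312  1.04057034 -2.36310214] [613.93012083 -33.11034693  86.65312219]
```

View pics/g5.png

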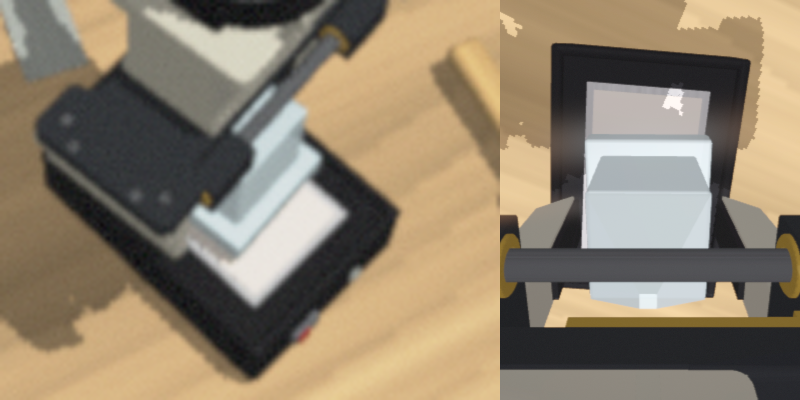

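Wrist force is −2.4 N, so the carving is held and lifted, aligned and upright in the jaws (its underside is at TCP − 38.7). I'll carry it to the square base.

>>> {"op": "jog_arm", "data": {
  "dp": [
    [0,0,-0.02],
    [0,0,-0.035],
    [0,0,-0.04],
    [0,0,-0.03],
    [0,0,-0.015],
    [0,0,0]
  ],
  "twist": [0,0,0,0,0,0]
}}

```text
time: 26.9
tool_pos: [614.3, -33.2, 227.1]
tcp_rot: [-3.141, 0.001, -2.75]
contact_force: [0.3, -0.7, -3.6]
grip_width: 64.3
finger_force: 30.0
```

>>> {"op": "jog_arm", "data": {
  "dp": [
    [-0.0095,0.0205,0],
    [-0.0182,0.0402,0],
    [-0.0182,0.0402,0],
    [-0.0182,0.0402,0],
    [-0.0182,0.0402,0],
    [-0.0182,0.0402,0],
    [-0.0182,0.0402,0],
    [-0.0087,0.0197,0],
    [0,0,0],
    [0,0,0]
  ],
  "twist": [0,0,0,0,0,0,0,0,7,7]
}}

```text
time: 28.15
tool_pos: [623.7, 276.1, 225.2]
tcp_rot: [-3.141, -0.002, -2.998]
contact_force: [0.3, 0.2, -2.2]
grip_width: 64.2
finger_force: 30.0
```

>>> {"op": "jog_arm", "data": {
  "dp": [
    [0,0,0],
    [0,0,0],
    [0,0,0],
    [0,0,0]
  ],
  "twist": [7,6.5,0,0]
}}

```text
time: 28.65
tool_pos: [624.2, 275.6, 226.1]
tcp_rot: [-3.141, -0.001, 3.055]
contact_force: [-0.2, -0.2, -2.9]
grip_width: 64.6
finger_force: 30.0
```

>>> {"op": "jog_arm", "data": {
  "dp": [
    [0,0,0.02],
    [0,0,0.035],
    [0,0,0.035],
    [0,0,0.025],
    [0,0,0.015],
    [0,0,0.009],
    [0,0,0.004],
    [0,0,0.001],
    [0,0,0],
    [0,0,0]
  ],
  "twist": [0,0,0,0,0,0,0,0,0,0]
}}

```text
time: 29.9
tool_pos: [624.7, 275.7, 83.4]
tcp_rot: [3.141, 0.001, 3.053]
contact_force: [0.9, 0.8, -1.9]
grip_width: 64.4
finger_force: 30.0
```

```bash
python3 - <<'E'
import w
w.G['square_ice_center']=(624,275,-5)
w.look(['square_base_top','square_ice_center'],w.G)
from plant import bot
from h import *
z=np.zeros((480,640),bool)
bot.capture('scene'); r=bot.masks_of('scene','square_ice_center')
for d in r[:2]: print(d['bbox'],d['confidence'])
E
```

```text
tcp [624.6 275.7  83.2] yaw 174.9 t 29.95
square_base_top [624.8 273.5] -5.5 cost 0.306
square_ice_center [629.  273.5] -5.2 cost 0.312
[501.4, 251.5, 53.2, 50.4] 0.71
```

>>> {"op": "jog_arm", "data": {
  "dp": [
    [0,0,0.002],
    [0,0,0.001],
    [0,0,0.0006],
    [0,0,0.0004],
    [0,0,0]
  ],
  "twist": [0,0,0,0,0]
}}

```text
time: 30.78
tool_pos: [624.4, 275.6, 78.8]
tcp_rot: [3.141, 0.0, 3.053]
contact_force: [0.8, 0.8, -2.2]
grip_width: 64.3
finger_force: 30.0
```

>>> {"op": "jog_arm", "data": {
  "dp": [
    [0,0,0.0004],
    [0,0,0.0003],
    [0,0,0],
    [0,0,0]
  ],
  "twist": [0,0,0,0]
}}

```text
time: 31.28
tool_pos: [624.4, 275.6, 78.6]
tcp_rot: [3.141, 0.0, 3.053]
contact_force: [-3.3, -1.3, 4.3]
grip_width: 64.7
finger_force: 30.0
```

>>> {"op": "jog_arm", "data": {
  "dp": [
    [0,0,0],
    [0,0,0],
    [0,0,0],
    [0,0,0],
    [0,0,-0.02],
    [0,0,-0.04],
    [0,0,-0.045],
    [0,0,-0.042],
    [0,0,0]
  ],
  "twist": [0,0,0,0,0,0,0,0,0],
  "jaw": 0.0918
}}

```text
time: 32.4
tool_pos: [626.1, 276.1, 229.6]
tcp_rot: [3.138, 0.008, 3.053]
contact_force: [-0.5, -0.1, 0.2]
grip_width: 91.9
finger_force: 0.0
```

>>> {"op": "jog_arm", "data": {
  "dp": [
    [0.0295,-0.0388,0],
    [0.0295,-0.0388,0],
    [0.0295,-0.0388,0],
    [0.0295,-0.0388,0],
    [0.0295,-0.0388,0],
    [0,0,0],
    [0,0,0],
    [0,0,0],
    [0,0,0],
    [0,0,0]
  ],
  "twist": [0,0,0,0,0,-7,-7,-7.2,0,0]
}}

```text
time: 33.65
tool_pos: [460.0, 95.4, 224.5]
tcp_rot: [3.141, -0.001, -2.862]
contact_force: [0.2, 0.2, 0.3]
grip_width: 91.9
finger_force: 0.0
```

```bash
python3 - <<'E'
import w
w.G['heart_ice_center']=(458,95,16.1)
w.look(['heart_ice_center'],w.G)
from plant import bot
from h import *
from win import win
z=np.zeros((480,640),bool)
G=dict(square_ice_center=(624,276,-5),heart_ice_center=(458,95,16))
for c in('top','scene'):
    im=bot.capture(c); cv2.imwrite(f'pics/{c}3.png',im)
    for l,g in G.items():
        for d in bot.masks_of(c,l)[:2]:
            f=fit(l,[(bot.camera_params(c),d['pixels'],z)],g[:2],40,[np.radians(g[2])]); print(c,l,np.round(d['bbox']),np.round([f[0],f[1],np.degrees(f[2]),f[3]],2))
    win(c,f'pics/{c}3.png',(613.5,-37))
E
```

```text
tcp [460.1  95.4 224.6] yaw -164.0 t 33.7
heart_ice_center [458.5  93.2] 16.4 cost 0.028
top square_ice_center [183. 177.  37.  34.] [624.64 276.04  -5.92   1.39]
top square_ice_center [266. 264.  16.  25.] [624. 276.  -5.   1.]
top heart_ice_center [265. 262.  17.  26.] [467.09  95.67  12.3    2.03]
top ((614.8192749023438, -36.77104568481445), (114.3073959350586, 69.9572525024414), 17.799917221069336) (147, 2)
scene square_ice_center [500. 249.  54.  54.] [ 6.2447e+02  2.7624e+02 -3.6000e+00  6.0000e-02]
scene heart_ice_center [368. 218.  59.  65.] [4.5683e+02 9.5670e+01 1.4810e+01 5.0000e-02]
scene ((613.7108154296875, -37.240936279296875), (112.06069946289062, 68.83826446533203), 17.717016220092773) (151, 2)
```

View pics/scene3.png

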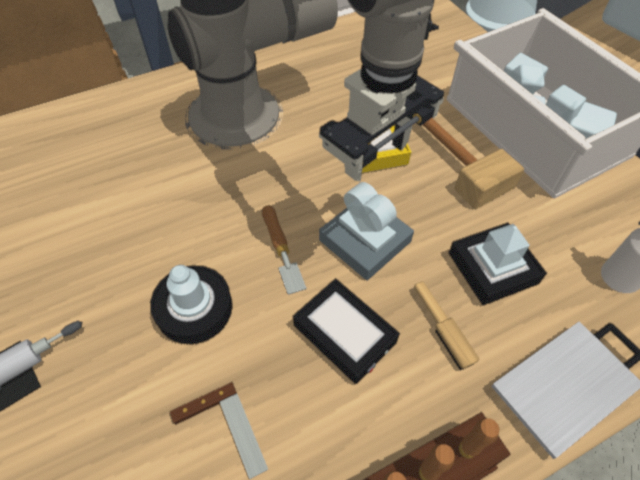

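The square carving stands on the black square base at scene (500,255). The oblong window at (345,325) is free, measured at (614.3,−37.0) with yaw 17.75°. The heart on the pad (370,215) sits 2.4 mm off the tool along x, so I'll correct that and grasp it.

>>> {"op": "jog_arm", "data": {
  "dp": [
    [0.0024,0.0003,0.02],
    [0,0,0.03],
    [0,0,0.03],
    [0,0,0.03],
    [0,0,0.025],
    [0,0,0.0135],
    [0,0,0],
    [0,0,0],
    [0,0,0]
  ],
  "twist": [0,0,0,0,0,0,0,0,0]
}}

```text
time: 35.17
tool_pos: [458.6, 95.1, 77.4]
tcp_rot: [-3.141, 0.002, -2.86]
contact_force: [-0.6, -0.1, 0.0]
grip_width: 92.0
finger_force: 0.0
```

>>> {"op": "jog_arm", "data": {
  "dp": [
    [0,0,0],
    [0,0,0],
    [0,0,0],
    [0,0,0],
    [0,0,0],
    [0,0,0]
  ],
  "twist": [0,0,0,0,0,0],
  "jaw": 0.03
}}

```text
time: 35.92
tool_pos: [458.0, 95.0, 76.5]
tcp_rot: [-3.142, 0.0, -2.86]
contact_force: [0.5, -0.2, -0.9]
grip_width: 37.4
finger_force: 30.0
```

>>> {"op": "jog_arm", "data": {
  "dp": [
    [0,0,-0.01],
    [0,0,-0.03],
    [0,0,-0.035],
    [0,0,-0.035],
    [0,0,-0.025],
    [0,0,-0.015],
    [0,0,0]
  ],
  "twist": [0,0,0,0,0,0,0]
}}

```text
time: 36.8
tool_pos: [458.3, 95.0, 227.7]
tcp_rot: [-3.141, 0.003, -2.86]
contact_force: [0.0, 0.4, -2.4]
grip_width: 37.8
finger_force: 30.0
```

>>> {"op": "jog_arm", "data": {
  "dp": [
    [-0.0115,-0.017,0],
    [-0.0227,-0.034,0],
    [-0.0227,-0.034,0],
    [-0.0227,-0.034,0],
    [-0.0227,-0.034,0],
    [-0.0112,-0.0172,0],
    [0,0,0],
    [0,0,0],
    [0,0,0]
  ],
  "twist": [0,0,0,0,0,0,-1.6,0,0]
}}

```text
time: 37.92
tool_pos: [613.8, -36.4, 226.4]
tcp_rot: [3.141, -0.0, -2.832]
contact_force: [1.1, 0.8, -1.8]
grip_width: 37.9
finger_force: 30.0
```

>>> {"op": "jog_arm", "data": {
  "dp": [
    [-0.0003,-0.0006,0.02],
    [0,0,0.035],
    [0,0,0.035],
    [0,0,0.025],
    [0,0,0.015],
    [0,0,0.009],
    [0,0,0.005],
    [0,0,0],
    [0,0,0],
    [0,0,0]
  ],
  "twist": [0,0,0,0,0,0,0,0,0,0]
}}

```text
time: 39.17
tool_pos: [615.0, -37.5, 83.1]
tcp_rot: [-3.141, 0.001, -2.832]
contact_force: [0.4, -0.6, -2.5]
grip_width: 37.8
finger_force: 30.0
```

>>> {"op": "jog_arm", "data": {
  "dp": [
    [0,0,0.002],
    [0,0,0.002],
    [0,0,0.0005],
    [0,0,0],
    [0,0,0]
  ],
  "twist": [0,0,0,0,0]
}}

```text
time: 39.8
tool_pos: [614.8, -37.4, 78.0]
tcp_rot: [3.142, 0.0, -2.832]
contact_force: [0.2, 0.8, -2.6]
grip_width: 38.1
finger_force: 30.0
```

Correct by (−0.5, +0.4) mm in world axes and lower the last 1.5 mm.

>>> {"op": "jog_arm", "data": {
  "dp": [
    [0.0004,0.0005,0],
    [0,0,0.0008],
    [0,0,0.0005],
    [0,0,0.0004],
    [0,0,0],
    [0,0,0]
  ],
  "twist": [0,0,0,0,0,0]
}}

```text
time: 40.55
tool_pos: [614.2, -37.1, 76.5]
tcp_rot: [3.142, 0.0, -2.832]
contact_force: [-0.9, 0.6, 0.7]
grip_width: 37.9
finger_force: 30.0
```

>>> {"op": "jog_arm", "data": {
  "dp": [
    [0,0,0.0003],
    [0,0,0],
    [0,0,0]
  ],
  "twist": [0,0,0]
}}

```text
time: 40.92
tool_pos: [614.2, -37.1, 76.5]
tcp_rot: [-3.142, 0.0, -2.832]
contact_force: [-2.9, -0.2, 5.7]
grip_width: 37.7
finger_force: 30.0
```

>>> {"op": "jog_arm", "data": {
  "dp": [
    [0,0,0],
    [0,0,0],
    [0,0,0],
    [0,0,0],
    [0,0,0],
    [0,0,-0.02],
    [0,0,-0.04],
    [0,0,-0.045],
    [0,0,-0.045],
    [0,0,0]
  ],
  "twist": [0,0,0,0,0,0,0,0,0,0],
  "jaw": 0.0918
}}

```text
time: 42.18
tool_pos: [616.0, -37.4, 230.4]
tcp_rot: [-3.138, 0.007, -2.832]
contact_force: [-0.3, -0.3, 0.9]
grip_width: 92.0
finger_force: 0.0
```

>>> {"op": "jog_arm", "data": {
  "dp": [
    [0.025,0.034,0],
    [0.025,0.034,0],
    [0.025,0.034,0],
    [0.025,0.034,0],
    [0.025,0.034,0],
    [0,0,0],
    [0,0,0],
    [0,0,0]
  ],
  "twist": [0,0,0,0,0,0,0,0]
}}

```text
time: 43.18
tool_pos: [444.0, 86.2, 225.6]
tcp_rot: [3.142, -0.0, -2.833]
contact_force: [0.7, -0.1, 0.0]
grip_width: 91.8
finger_force: 0.0
```

```bash
python3 - <<'E'
from plant import bot
from h import *
z=np.zeros((480,640),bool)
G=dict(square_ice_center=(624,276,-5),heart_ice_center=(614,-37,17.7),round_ice_center=(451,-252.7,0))
out=[]
for c in('top','scene'):
    im=bot.capture(c); cv2.imwrite(f'pics/{c}4.png',im)
    out.append(cv2.resize(im[100:300,120:480],(800,444)) if c=='top' else im)
    for l,g in G.items():
        for d in bot.masks_of(c,l)[:1]:
            f=fit(l,[(bot.camera_params(c),d['pixels'],z)],g[:2],40,[np.radians(g[2])]); print(c,l,np.round(d['bbox']),np.round([f[0],f[1],np.degrees(f[2]),f[3]],2))
cv2.imwrite('pics/fin.png',np.vstack([cv2.resize(out[0],(540,300)),cv2.resize(out[1][200:420,140:560],(540,283))]))
print(bot.get_obs()['time'])
E
```

```text
top heart_ice_center [327. 178.  40.  52.] [ 6.1364e+02 -3.5610e+01  1.7400e+01  5.0000e-02]
top round_ice_center [428. 251.  34.  31.] [ 4.5061e+02 -2.5174e+02  1.6000e-01  7.0000e-02]
scene square_ice_center [500. 250.  58.  58.] [ 6.2441e+02  2.7615e+02 -4.9200e+00  5.0000e-02]
scene heart_ice_center [346. 317.  66.  79.] [ 6.1406e+02 -3.7030e+01  1.7310e+01  3.0000e-02]
scene round_ice_center [189. 291.  42.  54.] [ 4.4991e+02 -2.5247e+02  8.9800e+00  5.0000e-02]
43.575
```

View pics/fin.png

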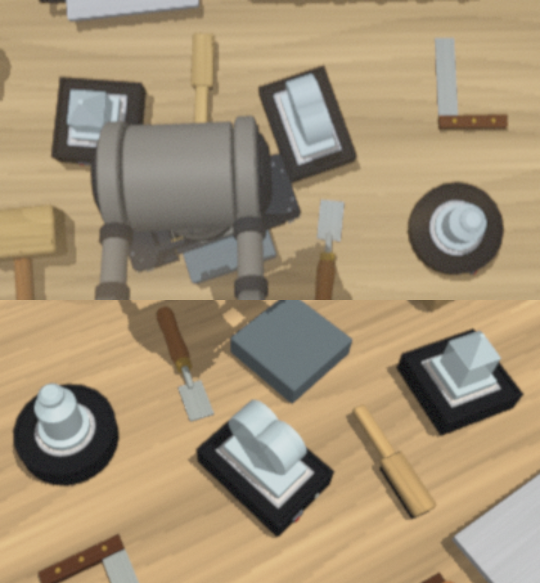

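All three stand upright and centred within about 1 mm, and aligned: round at (60,430), heart at (265,465) and square at (465,375) in the lower picture. Bystanders are where they were. Handing in.

```bash
python3 -c "
from plant import bot
print(bot.close_job())"
```

```text
the job is handed in; nothing more can be done
None
```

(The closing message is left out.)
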